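Find the hidden blind hole with the locating pin

TASK

Pull the thick locating pin out of the wooden pin stand and put its shank into the hole of the jig's floating guide plate. The board under the guide plate has a blind hole that you cannot see: keep the pin lightly pressed on the board (a few newtons, never hard, and never so hard sideways that the board slips in its clamp) and sweep it about, plate and all, in a widening spiral until it drops in, then seat it fully home, upright, with its knob down on the guide plate, and let go. Leave the slim pin in the stand and everything else where it is.

Things in the scene. Friction and masses are not known exactly. Their poses are not given: they have to be found in the camera images.
- jig: Drilling jig fixed to the bench: steel base 126 x 140 mm, aluminium bridge, rails round the guide plate up to 70 mm. Origin: middle of the underside, on the bench, z up. Under the bridge a pale wooden board (66 x 210 x 28 mm, along the jig's y, sticking out at both ends), top 51 to 52 mm above the bench. It is clamped sideways (see carriage) and sprung in height: gives 0.7 mm per N (1500 N/m), up to 9 mm.
- carriage: Steel carriage plate under the board, 62 x 106 x 2 mm, 9 mm above the bench; origin at its middle, on the jig's axis at the start. The board is clamped on it, and it is held in the jig by friction alone: pushed sideways by the pin with more than about 14 N it slips, board and all, and does not come back. It says nothing about where the hole is.
- jig_mid (a point): Point on the jig's middle axis, 70 mm above the bench; axes as the jig's. In the top of the board, somewhere within 12 mm (sideways) of this axis and hidden by the guide plate, is one upright blind hole, 14 mm wide and 24 mm deep, with hardly any chamfer. Its place changes and is not measured: when a pressed pin comes over it the spring's push vanishes, and the pin can then go down freely.
- guide_hole (a point): Centre of the floating guide plate's hole, at the plate's top, 70 mm above the bench; moves with the plate. Plate: steel, 75 mm square, 8 mm thick, slides almost freely 14 mm either way from the middle along the jig's x and y, carried by a pin in its hole; cannot turn or lift. Hole 13 mm wide, right through, with a 3 mm chamfer at the top. From the plate's underside to the board: 10 to 11 mm of air.
- thick_pin: Steel locating pin, upright: shank 12 mm thick, 38 mm long, 1.5 mm chamfer at the foot; above it a round dark knurled knob 26 mm wide, 36 mm high (grip here from above). Origin: centre of the foot's end face, z up the pin. 0.06 to 0.13 kg. Starts in either hole of the stand, knob on the stand, foot at 7 mm. Seated: knob on the guide plate, foot 32 mm above the bench, clear of the hole's floor.
- slim_pin: A similar pin that stays in the stand: shank 8 mm, knob 18 mm wide; same lengths and origin.
- stand: Pin stand fixed to the bench: wooden block 60 x 150 x 45 mm (x, y, z) with two upright 14 mm holes on its long middle line, 40 mm either side of the middle. Origin: middle of the underside.
- torch: Black torch, 133 mm, lying on the bench; bystander.
- tape_measure: Yellow and black tape measure, 40 x 81 x 67 mm; bystander.
- marker: White marker pen with red cap, 135 mm; bystander.
- pencil: Green pencil, 136 mm; bystander.

How it is judged:
On the way, in this order (a step that is already met when the one before it is completed fails the run):
1. the thick pin is lifted out of the stand (height (world z) of thick_pin above 0.05 m and horizontal distance between thick_pin and stand above 0.08 m), for 0.1 s.
2. the thick pin stands in the guide plate's hole, its foot on the board but not yet in the board's hole (horizontal distance between thick_pin and guide_hole below 0.005 m and z of thick_pin in the frame of guide_hole between -0.028 and -0.01 m and contact force between thick_pin and jig above 0.5 N), for 0.1 s.
3. the thick pin is seated in the board's hole (z of thick_pin in the frame of jig between 0.025 and 0.0345 m and horizontal distance between thick_pin and guide_hole below 0.004 m and angle between thick_pin's own z axis and vertical below 0.07 rad), for 0.2 s.
At the end, for the whole second after the job is handed in: The thick pin stands at rest in the board's hole through the guide plate, upright within 4 degrees, its foot 32 mm above the bench (at most 34.5 mm, so that its knob is within 2.5 mm of the guide plate's top), released; the slim pin is still fully down in its hole of the stand (all of step 3 and linear speed of thick_pin below 0.01 m/s and contact force between the fingers and thick_pin below 0.1 N and horizontal distance between slim_pin and stand below 0.048 m and height (world z) of slim_pin below 0.012 m); the robot touches nothing.
It fails at once if the board with its carriage is pushed out of place by more than 2 mm (distance of carriage from where it was at the start of the episode above 0.002 m).
It fails at once if the thick pin is forced against the jig, its guide plate and the board with more than 40 N in all (contact forces added up) (contact force between thick_pin and jig above 40 N).
It fails at once if the slim pin is moved more than 20 mm (distance of slim_pin from where it was at the start of the episode above 0.02 m).
It fails at once if the torch, tape measure, marker or pencil is moved more than 20 mm (distance of any of torch, tape_measure, marker, pencil from where it was at the start of the episode above 0.02 m).
It also fails if it takes over 61 s, if anything falls off the work surface, if the arm or the gripper's body presses on something with over 40 N, if the wrist force passes 120 N, or if a joint passes its speed limit or range.

ROBOT

A 6-joint arm with a two-finger parallel gripper is mounted at the origin on a cart in front of the work surface, level with it; the furniture and walls round the work are solid. World frame = base frame: x ahead of the robot, y to its left, z up, the work surface at z = 0. Lengths are in m, angles in rad, forces in N, time in s.
With the tool pointing down it reaches from about 0.275 to 0.85 m from the base axis. Payload 5.2 kg.
Tool frame: the origin (TCP) lies midway between the tips of the shut fingers; the grasp point (between the pads) lies 19 mm behind it; z points along the fingers, y is the line along which they close (so a half turn about z gives the same grasp; the last joint's range is limited). The gripper opens to 85 mm and grips with 20 to 120 N. Pads are 22 mm wide; open, the fingers measure 114 mm over their backs; the gripper's body (76 mm by 85 mm) begins 54 mm behind the grasp point. The pads swing forward as they close: fully open they stand 13 mm farther back than shut.
Start: joints at [-1.489, 0.259, 1.535, -0, 1.348, -0.203], TCP at [0.155, -0.528, 0.197] pointing down, gripper open.
Joint ranges: [-3.14, 3.14], [-0.91, 2.08], [0.19, 2.58], [-1.22, 4.36], [0.22, 2.71], [-3.12, 3.12]. Speed limits (rad/s): [2.57, 2.57, 3.14, 3.14, 3.14, 3.14].

INTERFACE

Orientations are given as a unit quaternion [x, y, z, w].
In Python, from station import status, imaging, bot gives the robot as it stands. The module is installed in compiled form; this text tells all that it offers.
- The arm moves only by the shell command python3 -m crank 'ROWS'. ROWS is JSON, a list of rows, each a list of 3 entries, a list of its own where there are three numbers: the turn, a rotation vector about the tool's x, y, z as a fraction of full scale, then the shift along the tool's x, y, z as a fraction of full scale, then the opening, from 0 (shut) to 1 (fully open). A call has exactly 8 rows; each row shifts and turns the commanded pose from where the row before left it, along the tool's axes as they then stand; what a row does not reach is not made up. Full scale, the value 1, is 0.05 m for a shift and 90 degrees for a turn. A row lasts 1/8 s, in which the tool goes at most 62.5 mm and 10.7 degrees, less where a joint would pass 70% of its speed; a pose out of reach is approached as far as the arm can. A call with a number of a shift or a turn outside -1 to 1 is refused whole. A call with a gripper value outside its range is refused whole. The fingers move at their own pace and stop on an object; the grip force is fixed at half the most. Time passes only in rows, so rows that do not move let the fingers close, or fill a call up. It gives the time, the measured TCP pose, the force, the opening and the grip force at its end, in the units of the state.
- status.sense(): the state, without advancing time (a new reading comes with each control period).
- imaging.read_camera(name): name is "scene" or "top" or "wrist"; returns a dict with "pixels" (420x560x3 uint8, red, green, blue), "vfov" (degrees; the focal length in pixels is half the picture's height over the tangent of half this angle, whatever the lens; pixels are square), "cx", "cy" (the principal point, pixels), "eye" and "rotation" of the camera in the world. Camera axes: x right, y down, z forward; pixel columns grow to the right and rows downward; lengths in m; the calibration is good to about 2 mm. A picture is of the moment at which its call begins. There is no depth.
- bot.finish_job(): hands the job in; it is judged then, once.
The state is a dict: "clock": time; "joint_pos": joint angles; "qd": joint speeds; "tau": joint torques, N m; "eef_pos": TCP position; "tool_rot": TCP orientation; "ft_force": force on the tool from outside, world axes, zero at the start; "ft_torque": the same for the moment, N m; "gripper_width": finger opening in m; "grasp_force": force on a finger pad.
Only numpy, scipy, OpenCV 4.12 (cv2) and the standard library are available. Lean on these libraries where they do the work, as an engineer would, in place of code of your own. Each camera call takes 0.05 s, during which the arm holds its last target. There are 200 camera calls.

## Working session

There is one attempt and no reset: what is moved stays moved. The work goes in short steps, Python scripts to look and compute and a shell command to move; the robot and the scene stay as the last step left them, time stands still between calls to the robot, and variables do not carry over. Pictures are saved under pics/ and viewed, at most 14 in all, crops included, and the job is handed in when it is done.

```bash
mkdir -p pics
python3 - <<'E'
from station import status, imaging
import cv2,numpy as np
s=status.sense();print({k:np.round(v,3).tolist() for k,v in s.items()})
ims=[]
for n in("scene","top"):
    d=imaging.read_camera(n);print(n,d["vfov"],d["cx"],d["cy"],np.round(d["eye"],3),np.round(d["rotation"],3).tolist())
    cv2.imwrite(f"pics/{n}0.png",d["pixels"][:,:,::-1])
E
```

```text
{'clock': 0.0, 'joint_pos': [-1.489, 0.259, 1.536, -0.0, 1.348, -0.203], 'qd': [-0.001, -0.002, 0.001, -0.0, -0.001, -0.001], 'tau': [-0.001, -44.604, -29.057, -0.0, 0.012, -0.0], 'eef_pos': [0.155, -0.527, 0.196], 'tool_rot': [0.99, 0.142, 0.0, -0.001], 'ft_force': [0.713, -0.198, 0.218], 'ft_torque': [-0.023, -0.002, -0.008], 'grasp_force': 0.0, 'gripper_width': 0.086}
scene 42.35056508109314 284.9271921701901 206.7182858419316 [-0.126  1.005  1.192] [-0.265, 0.886, -0.364, 0.113]
top 46.958967133112466 279.7389411786976 207.63918887599786 [0.446 0.047 1.236] [-0.698, 0.715, -0.019, 0.027]
```

View pics/top0.png

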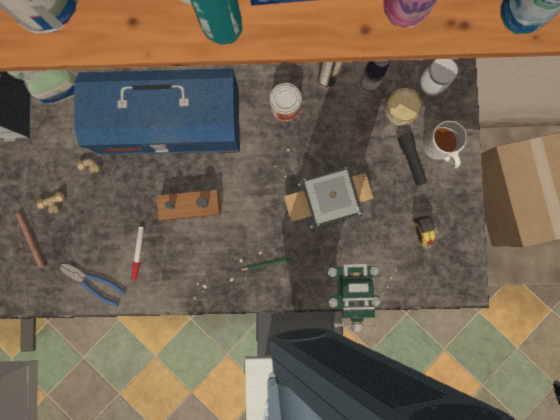

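View pics/scene0.png

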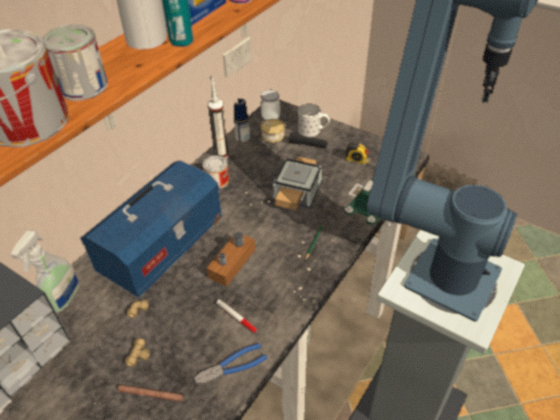

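The top view shows the stand near (188,205), with knobs at about (170,205) and (202,202). The jig is near (333,195). I'll zoom in to tell the pins apart and measure.

```bash
cat > h.py <<'E'
import numpy as np,cv2
from scipy.spatial.transform import Rotation as R
from station import status, imaging
def cam(n): return imaging.read_camera(n)
def ray(d,u,v,z):
    f=d["pixels"].shape[0]/2/np.tan(np.radians(d["vfov"])/2)
    w=R.from_quat(d["rotation"]).apply([(u-d["cx"])/f,(v-d["cy"])/f,1]); e=np.array(d["eye"])
    return e+w*(z-e[2])/w[2]
def pix(d,p):
    f=d["pixels"].shape[0]/2/np.tan(np.radians(d["vfov"])/2)
    c=R.from_quat(d["rotation"]).inv().apply(np.array(p)-d["eye"]); return c[:2]/c[2]*f+[d["cx"],d["cy"]]
E
python3 - <<'E'
from h import *
t=cam("top");s=cam("scene")
a=t["pixels"][180:230,150:225];b=t["pixels"][160:232,280:380]
c=s["pixels"][225:290,195:265]
f=lambda i,w,h:cv2.resize(i,(w,h),interpolation=cv2.INTER_CUBIC)
o=np.zeros((600,800,3),np.uint8);o[:260,:390]=f(a,390,260);o[:288,400:800]=f(b,400,288);o[300:600,:323]=f(c,323,300)
cv2.imwrite("pics/z.png",o[:,:,::-1])
for u,v,z in[(170,205,.081),(202,202,.081),(188,205,.045),(333,195,.07)]:
    p=ray(t,u,v,z);print(u,v,p.round(3),pix(s,p).round(1))
E
```

```text
170 205 [0.535 0.323 0.081] [222.4 252.7]
202 202 [0.541 0.246 0.081] [238.2 233.9]
188 205 [0.537 0.287 0.045] [231.2 252.5]
333 195 [ 0.55 -0.07  0.07] [296.9 171.8]
```

View pics/z.png

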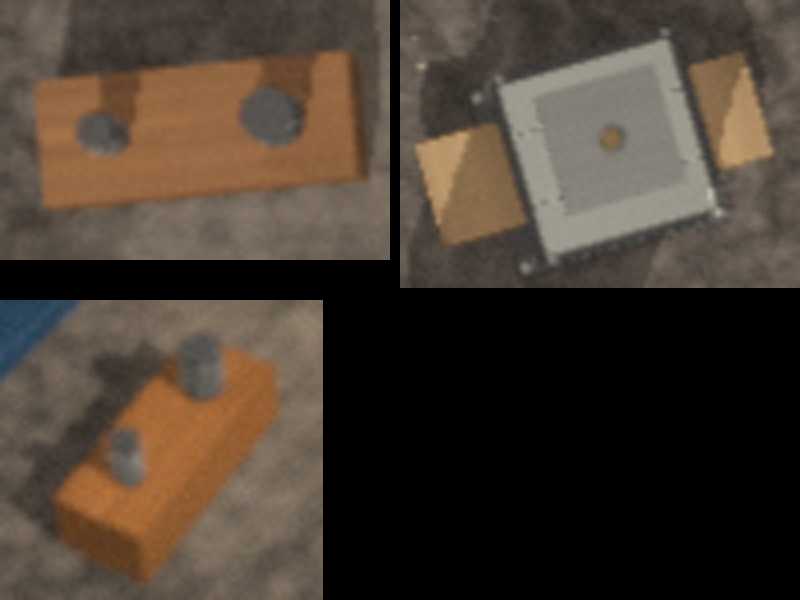

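The zoomed view shows the thick pin is the right-hand one, top centre at about (202,202), world (0.540, 0.246). The guide hole is at (333,194.5), world (0.551, -0.070). The jig is yawed about 14°. I'll turn the tool so its x lies along world +y and move over.

```bash
python3 -m crank '[[[0,0,-0.1024],[0.788,-0.616,0],1],[[0,0,-0.1024],[0.877,-0.482,0],1],[[0,0,-0.1024],[0.942,-0.335,0],1],[[0,0,-0.1024],[0.984,-0.18,0],1],[[0,0,-0.1024],[1,-0.02,0],1],[[0,0,-0.1024],[0.99,0.139,0],1],[[0,0,-0.1024],[0.955,0.297,0],1],[[0,0,-0.1024],[0.895,0.446,0],1]]'; python3 -c "
from h import *
print(R.from_quat(status.sense()['tool_rot']).as_matrix().round(3))"
```

```text
clock: 1.2
eef_pos: [0.3885, -0.2014, 0.1974]
tool_rot: [0.705, 0.709, 0.0, 0.0]
ft_force: [0.9, -0.4, 0.6]
gripper_width: 0.0855
grasp_force: 0.0
[[-0.006  1.     0.   ]
 [ 1.     0.006 -0.   ]
 [-0.     0.    -1.   ]]
```

```bash
python3 -m crank '[[[0,0,0],[1,0.35,0],1],[[0,0,0],[1,0.35,0],1],[[0,0,0],[1,0.35,0],1],[[0,0,0],[1,0.35,0],1],[[0,0,0],[1,0.35,0],1],[[0,0,0],[1,0.35,0],1],[[0,0,0],[1,0.35,0],1],[[0,0,0],[0.7,0.35,0],1]]'
python3 - <<'E'
from h import *
d=cam("wrist");cv2.imwrite("pics/w1.png",d["pixels"][:,:,::-1])
s=status.sense();print(s["eef_pos"],np.round(d["eye"],3),d["vfov"])
print(pix(d,[.540,.246,.081]),pix(d,[.535,.323,.081]))
E
```

```text
clock: 2.2
eef_pos: [0.5275, 0.1846, 0.1971]
tool_rot: [0.706, 0.708, -0.0, -0.0]
ft_force: [-0.3, -1.3, 0.4]
gripper_width: 0.0853
grasp_force: 0.0
[0.52936725 0.18808309 0.19696662] [0.527 0.266 0.374] 64.9719320366415
[292.55662666 127.77092855] [287.91917914  26.97036549]
```

View pics/w1.png

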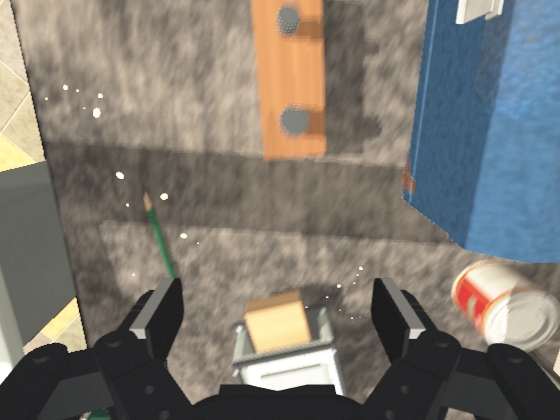

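The wrist view shows the thick knob at (295,119), slim knob at (288,20), and the stand. The knob is about 8 mm further along y than the top estimate, but the arm was still moving. I'll go above and look again with the arm still.

```bash
python3 -m crank '[[[0,0,0],[0.6,0.1,0],1],[[0,0,0],[0.5,0.1,0.2],1],[[0,0,0],[0,0,0.2],1],[[0,0,0],[0,0,0.2],1],[[0,0,0],[0,0,0],1],[[0,0,0],[0,0,0],1],[[0,0,0],[0,0,0],1],[[0,0,0],[0,0,0],1]]'
python3 - <<'E'
from h import *
d=cam("wrist");s=status.sense();p=d["pixels"]
cv2.imwrite("pics/w2.png",p[:,:,::-1])
print(s["eef_pos"],np.round(d["eye"],3))
print(pix(d,[.541,.25,.081]),pix(d,s["eef_pos"]))
# grey knob blobs inside the picture
hsv=cv2.cvtColor(p,cv2.COLOR_RGB2HSV)
w=((hsv[...,0]<20)&(hsv[...,1]>110)&(hsv[...,2]>60)).astype(np.uint8)
n,l,st,ce=cv2.connectedComponentsWithStats(w)
for i in np.argsort(-st[1:,4])[:3]+1: print(st[i],ce[i])
E
```

```text
clock: 3.25
eef_pos: [0.5377, 0.2372, 0.1678]
tool_rot: [0.707, 0.707, 0.0, 0.0]
ft_force: [-1.0, -1.1, -0.0]
gripper_width: 0.0854
grasp_force: 0.0
[0.53760783 0.23721539 0.16766963] [0.537 0.319 0.345]
[281.84305236 190.87763494] [278.01247067 249.08186825]
[  234    44    80   177 10244] [276.10942991 126.46036704]
[235 346  59  27 763] [263.07601573 358.83748362]
[451 328  28  23 259] [463.53281853 340.05791506]
```

View pics/w2.png

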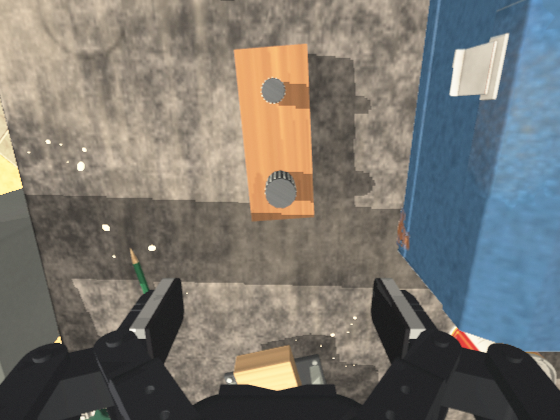

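The knob top is at (280.5,190.5), which puts the pin at about (0.540, 0.250). Descending and gripping.

```bash
python3 -m crank '[[[0,0,0],[0.26,0.05,0],1],[[0,0,0],[0,0,0.5],1],[[0,0,0],[0,0,0.6],1],[[0,0,0],[0,0,0.6],1],[[0,0,0],[0,0,0.4],1],[[0,0,0],[0,0,0.2],1],[[0,0,0],[0,0,0],1],[[0,0,0],[0,0,0],0]]'; python3 -m crank '[[[0,0,0],[0,0,0],0],[[0,0,0],[0,0,0],0],[[0,0,0],[0,0,0],0],[[0,0,0],[0,0,0],0],[[0,0,0],[0,0,0],0],[[0,0,0],[0,0,0],0],[[0,0,0],[0,0,-0.4],0],[[0,0,0],[0,0,-0.8],0]]'
```

```text
clock: 4.3
eef_pos: [0.5407, 0.2507, 0.0533]
tool_rot: [0.707, 0.707, 0.001, 0.0]
ft_force: [-0.4, -0.7, -0.0]
gripper_width: 0.07
grasp_force: 0.0
clock: 5.3
eef_pos: [0.5383, 0.2499, 0.111]
tool_rot: [0.707, 0.707, -0.002, -0.001]
ft_force: [0.2, 0.2, 0.1]
gripper_width: -0.0001
grasp_force: 0.0
```

The gripper shut on nothing, so I'll look again.

Run:
```python
from h import *
d=cam("wrist");s=status.sense();t=cam("top");c=cam("scene")
print(s["eef_pos"],s["gripper_width"],np.round(d["eye"],3),pix(d,s["eef_pos"]))
o=np.zeros((420,780,3),np.uint8);o[:,:560]=d["pixels"]
o[:150,560:]=cv2.resize(t["pixels"][180:230,150:223],(220,150));o[160:400,560:]=cv2.resize(c["pixels"][215:295,195:268],(220,240))
cv2.imwrite("pics/w3.png",o[:,:,::-1])
```

```text
[0.54233343 0.25104933 0.11816755] 0.00023490514088287987 [0.539 0.332 0.288] [285.18565163 252.6568538 ]
```

View pics/w3.png

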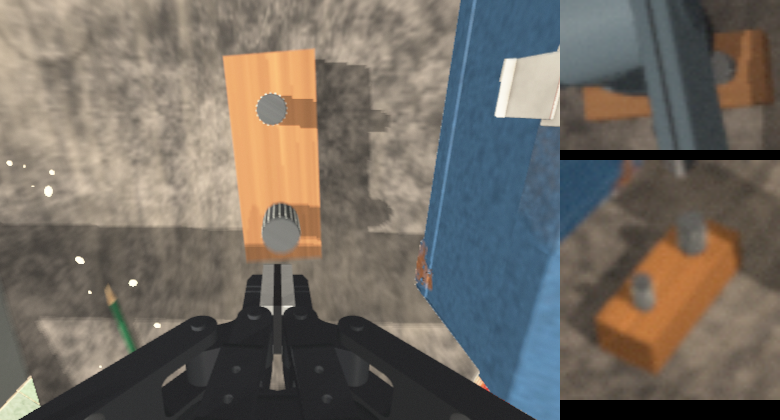

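Run:
```python
from h import *
c=cam("scene");d=cam("wrist");t=cam("top");s=status.sense()
print(s["eef_pos"],R.from_quat(d["rotation"]).as_matrix().round(3).tolist(),np.round(d["eye"],3))
print("scene pred tip",pix(c,s["eef_pos"]),"pin top",pix(c,[.54,.25,.081]))
print("wrist knob",ray(d,281,235,.081), "slim",ray(d,271,109,.081),"stand near corners",ray(d,245,260,.045),ray(d,321,257,.045),"far",ray(d,224,57,.045),ray(d,314,49,.045))
print("front tip corner at z tip", ray(d,278,264,s["eef_pos"][2]))
print("top",ray(t,202.3,202.3,.081))
q=cv2.resize(c["pixels"][190:270,200:280],(800,600)[::-1] and (600,600),interpolation=cv2.INTER_CUBIC)
cv2.imwrite("pics/s4.png",q[:,:,::-1])
```

```text
[0.53914556 0.25011429 0.1113891 ] [[1.0, 0.0, 0.001], [0.001, -0.948, -0.319], [0.001, 0.319, -0.948]] [0.54  0.332 0.29 ]
scene pred tip [236.99774137 227.53029611] pin top [237.55463466 234.87073139]
wrist knob [0.54259242 0.24639015 0.081     ] slim [0.5361539  0.32857015 0.081     ] stand near corners [0.51357185 0.20949311 0.045     ] [0.57605874 0.21223594 0.045     ] far [0.50394129 0.36149552 0.045     ] [0.56465914 0.36644541 0.045     ]
front tip corner at z tip [0.54042769 0.23992527 0.1113891 ]
top [0.53990395 0.24541223 0.081     ]
```

View pics/s4.png

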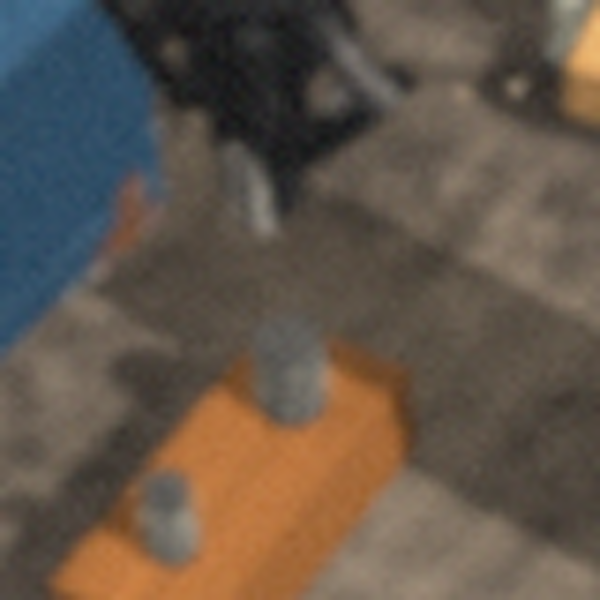

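Run:
```python
from h import *
c=cam("scene")
for p in([.539,.25,.111],[.539,.25,.131],[.539,.25,.146],[.539,.23,.111],[.539,.242,.146],[.539,.242,.13]): print(p,pix(c,p))
```

```text
[0.539, 0.25, 0.111] [237.07623579 227.62318151]
[0.539, 0.25, 0.131] [236.55096719 222.57273151]
[0.539, 0.25, 0.146] [236.15024934 218.71983515]
[0.539, 0.23, 0.111] [241.49292944 223.10723638]
[0.539, 0.242, 0.146] [237.95872183 216.90253487]
[0.539, 0.242, 0.13] [238.37053311 221.01123899]
```

Both the scene view (tips at about (235,221), predicted 227.5) and the wrist view put the real fingertips about 25–35 mm above the reported TCP. The close therefore happened above the knob, and nothing was disturbed. I'll open, go about 28 mm lower, and check before closing.

```bash
python3 -m crank '[[[0,0,0],[0,0,0],1],[[0,0,0],[0,0,0],1],[[0,0,0],[0,0,0],1],[[0,0,0],[0,0,0],1],[[0,0,0],[0,0,0.4],1],[[0,0,0],[0,0,0.5],1],[[0,0,0],[0,0,0.4],1],[[0,0,0],[0,0,0.25],1]]'; python3 -m crank '[[[0,0,0],[0,0,0.05],1],[[0,0,0],[0,0,0],0],[[0,0,0],[0,0,0],0],[[0,0,0],[0,0,0],0],[[0,0,0],[0,0,0],0],[[0,0,0],[0,0,0],0],[[0,0,0],[0,0,0],0],[[0,0,0],[0,0,0],0]]'
python3 - <<'E'
from h import *
d=cam("wrist");c=cam("scene")
o=np.zeros((420,760,3),np.uint8);o[:,:560]=d["pixels"];o[:200,560:]=cv2.resize(c["pixels"][195:265,205:275],(200,200))
cv2.imwrite("pics/w5.png",o[:,:,::-1])
E
```

```text
clock: 6.65
eef_pos: [0.5394, 0.2502, 0.0338]
tool_rot: [0.707, 0.707, -0.001, -0.0]
ft_force: [0.7, 0.4, 0.9]
gripper_width: 0.0857
grasp_force: 0.0
clock: 7.65
eef_pos: [0.5405, 0.2505, 0.0332]
tool_rot: [0.707, 0.707, 0.001, 0.0]
ft_force: [-0.2, 0.3, 6.2]
gripper_width: 0.0235
grasp_force: 58.7
```

View pics/w5.png

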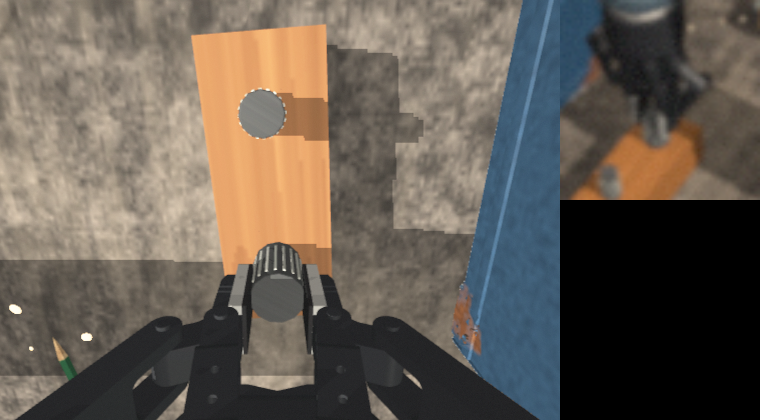

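The knob is between the pads (top at about (277,297), width 23.5 mm), but 6 N upward suggests the tips rest on the stand. I'll regrip 5 mm higher, then lift.

```bash
python3 -m crank '[[[0,0,0],[0,0,0],0.5],[[0,0,0],[0,0,0],0.5],[[0,0,0],[0,0,-0.1],0.5],[[0,0,0],[0,0,0],0],[[0,0,0],[0,0,0],0],[[0,0,0],[0,0,0],0],[[0,0,0],[0,0,0],0],[[0,0,0],[0,0,0],0]]'; python3 -m crank '[[[0,0,0],[0,0,-0.2],0],[[0,0,0],[0,0,-0.5],0],[[0,0,0],[0,0,-0.6],0],[[0,0,0],[0,0,-0.5],0],[[0,0,0],[-0.3,0,-0.3],0],[[0,0,0],[-0.6,0.02,0],0],[[0,0,0],[-0.8,0.05,0],0],[[0,0,0],[-0.8,0.05,0],0]]'
```

```text
clock: 8.75
eef_pos: [0.5405, 0.2505, 0.038]
tool_rot: [0.707, 0.707, 0.001, 0.0]
ft_force: [0.0, -0.3, 6.2]
gripper_width: 0.023
grasp_force: 58.6
clock: 9.75
eef_pos: [0.5452, 0.1234, 0.1419]
tool_rot: [0.707, 0.707, -0.001, -0.0]
ft_force: [0.9, -0.7, -1.4]
gripper_width: 0.0229
grasp_force: 59.4
```

Pin lifted. I'll pass over the jig to y≈-0.13 so the wrist camera can see both the guide hole and the held knob.

```bash
python3 -m crank '[[[0,0,0],[-0.8,0.02,0],0],[[0,0,0],[-0.9,0.02,0],0],[[0,0,0],[-0.9,0.02,0],0],[[0,0,0],[-0.9,0.02,0],0],[[0,0,0],[-0.7,0.02,0],0],[[0,0,0],[-0.4,0,0],0],[[0,0,0],[0,0,0],0],[[0,0,0],[0,0,0],0]]'
python3 - <<'E'
from h import *
d=cam("wrist");s=status.sense();e=np.array(s["eef_pos"]);print(e,np.round(d["eye"],3))
cv2.imwrite("pics/w6.png",d["pixels"][:,:,::-1])
print("hole pred",pix(d,[.5505,-.0705,.07]),"knobtop pred",pix(d,e+[0,0,.043]))
t=cam("top");cv2.imwrite("pics/t6.png",t["pixels"][:,:,::-1])
E
```

```text
clock: 10.75
eef_pos: [0.5508, -0.1037, 0.1421]
tool_rot: [0.707, 0.708, 0.0, -0.001]
ft_force: [0.3, 0.6, -1.5]
gripper_width: 0.0226
grasp_force: 59.4
[ 0.55092587 -0.10340504  0.14218618] [ 0.55  -0.022  0.319]
hole pred [277.66287963 169.93033458] knobtop pred [278.55359478 287.6083262 ]
```

View pics/w6.png

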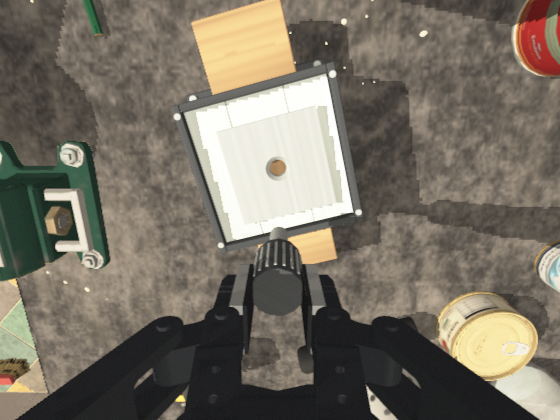

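The wrist view shows the hole at (277,168), predicted (277.7,170), the knob top at about (277,292), and the shank foot's front at about (278,230).

Run:
```python
from h import *
d=cam("wrist");e=np.array(status.sense()["eef_pos"]);print(e)
print("hole",ray(d,277.3,168,.07))
print("knob axis rel eef",ray(d,277,292,e[2]+.043)-e)
p=d["pixels"][215:262,255:300];cv2.imwrite("pics/p7.png",cv2.resize(p,(540,564),interpolation=cv2.INTER_CUBIC)[:,:,::-1])
for dy in(0,-.004):
  c=e+[0,dy,-.031];print(dy,"foot",pix(d,c),pix(d,c+[0,.0045,0]),pix(d,c+[.006,0,.0015]))
```

```text
[ 0.55110886 -0.10335706  0.14228982]
hole [ 0.55043907 -0.06873017  0.07      ]
knob axis rel eef [-0.00068541 -0.00206316  0.043     ]
0 foot [278.14139097 230.08583579] [278.1640654  223.85049032] [287.0617404  230.92079145]
-0.004 foot [278.12147917 235.5614746 ] [278.14389595 229.39697967] [286.99071699 236.42656816]
```

View pics/p7.png

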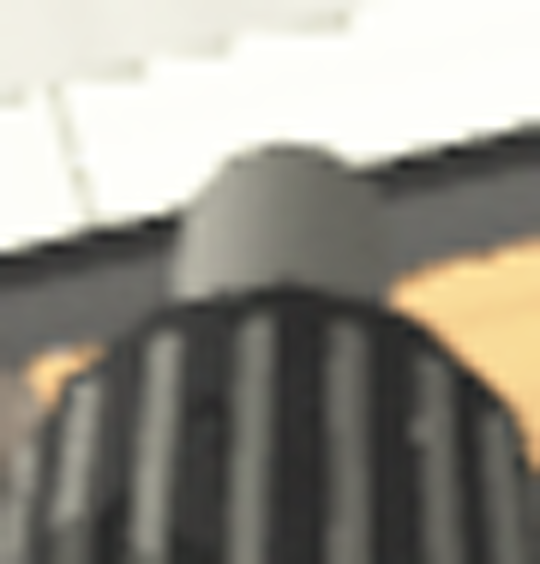

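Pin axis is at TCP+(0,-2.2 mm), so the TCP target is (0.5505, -0.0665). Going in.

```bash
python3 -m crank '[[[0,0,0],[0.4,0,0],0],[[0,0,0],[0.34,0,0],0],[[0,0,0],[0,-0.01,0.2],0],[[0,0,0],[0,0,0.3],0],[[0,0,0],[0,0,0.2],0],[[0,0,0],[0,0,0.16],0],[[0,0,0],[0,0,0.1],0],[[0,0,0],[0,0,0.02],0]]'; python3 -c "
from h import *
s=status.sense();print(s['eef_pos'],s['ft_force'],s['ft_torque'])"
```

```text
clock: 11.9
eef_pos: [0.5505, -0.0678, 0.0929]
tool_rot: [0.707, 0.707, -0.0, -0.0]
ft_force: [-1.2, -0.6, -1.1]
gripper_width: 0.0228
grasp_force: 59.4
[ 0.55048215 -0.06781211  0.09292258] [-1.17814713 -0.63550966 -1.12362877] [ 0.0250055   0.05542628 -0.00464047]
```

It's in the plate hole. Now descending onto the board.

```bash
python3 -m crank '[[[0,0,0],[0,0,0.08],0],[[0,0,0],[0,0,0.06],0],[[0,0,0],[0,0,0.04],0],[[0,0,0],[0,0,0.03],0],[[0,0,0],[0,0,0.02],0],[[0,0,0],[0,0,0.02],0],[[0,0,0],[0,0,0],0],[[0,0,0],[0,0,0],0]]'
```

```text
clock: 12.9
eef_pos: [0.5508, -0.0677, 0.0811]
tool_rot: [0.707, 0.707, 0.0, 0.0]
ft_force: [0.1, -0.4, 0.8]
gripper_width: 0.0227
grasp_force: 59.7
```

The pin is pressing about 2 N on the board. To centre the spiral I'll find the jig's middle from the saved rail picture.

Run:
```python
from h import *
d=dict(cam("wrist"));p=cv2.imread("pics/w6.png")
e=np.array(status.sense()["eef_pos"]);d["eye"]=np.array(d["eye"])-e+[.5511,-.1034,.1422]
hsv=cv2.cvtColor(p,cv2.COLOR_BGR2HSV)
b=((hsv[...,2]>150)&(hsv[...,1]<60)).astype(np.uint8);b[:, :170]=0;b[:60]=0;b[260:]=0;b[:,370:]=0
b=cv2.morphologyEx(b,cv2.MORPH_CLOSE,np.ones((9,9)));b=cv2.morphologyEx(b,cv2.MORPH_OPEN,np.ones((9,9)))
dark=(hsv[...,2]<90).astype(np.uint8)
c=max(cv2.findContours(b,0,2)[0],key=cv2.contourArea)
h=cv2.convexHull(c);q=cv2.approxPolyDP(h,12,True)[:,0]
print(q.tolist())
for z in(.07,.062):
  P=np.array([ray(d,*x,z)[:2] for x in q]);print(z,P.round(4).tolist(),"mean",P.mean(0),np.linalg.norm(np.diff(np.vstack([P,P[:1]]),axis=0),axis=1).round(3))
O=np.array([ray(d,*x,.07)[:2] for x in[(178,115),(333,68),(359,213),(221,247)]]);print("outer",O.round(3).tolist(),O.mean(0),np.linalg.norm(np.diff(np.vstack([O,O[:1]]),axis=0),axis=1).round(3))
print("hole",ray(d,277.3,168,.07))
v=p[55:255,165:375].copy();cv2.drawContours(p,[q.reshape(-1,1,2)],-1,(0,0,255),1)
cv2.imwrite("pics/c8.png",cv2.resize(np.hstack([v,p[55:255,165:375]]),(798,380),interpolation=cv2.INTER_CUBIC))
```

```text
[[328, 75], [351, 212], [224, 240], [185, 112]]
0.07 [[0.586, -0.0033], [0.6094, -0.1041], [0.507, -0.1284], [0.4839, -0.0281]] mean [ 0.54654145 -0.06597854] [0.103 0.105 0.103 0.105]
0.062 [[0.5871, -0.0027], [0.6112, -0.1067], [0.5056, -0.1318], [0.4817, -0.0283]] mean [ 0.54641602 -0.06739179] [0.107 0.109 0.106 0.108]
outer [[0.479, -0.03], [0.589, 0.001], [0.616, -0.105], [0.504, -0.135]] [ 0.54694936 -0.06715155] [0.115 0.109 0.115 0.108]
hole [ 0.55061829 -0.06884236  0.07      ]
```

View pics/c8.png

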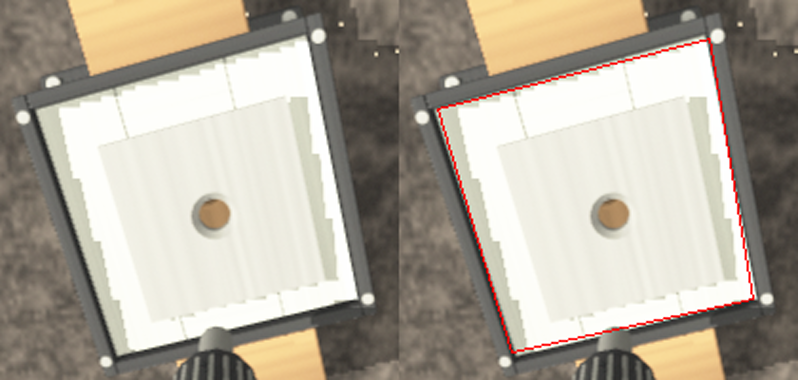

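Opening is 103×105 mm (plate travel confirmed), so the jig middle in TCP terms is about (0.5465, -0.0638). The pin is 5.7 mm off. I'll sweep to the middle first, then work out the spiral legs.

```bash
cat > chk.py <<'E'
from h import *
s=status.sense();f=np.array(s["ft_force"]);e=np.array(s["eef_pos"])
print("xy mm",((e[:2]-[.5465,-.0638])*1e3).round(2),"z",(e[2]*1e3).round(2),"F",f.round(1),"t",round(s["clock"],2))
raise SystemExit(int(f[2]<0.6 or np.hypot(*f[:2])>6))
E
python3 -m crank '[[[0,0,0],[0,0,0.016],0],[[0,0,0],[0.011,-0.012,0],0],[[0,0,0],[0.011,-0.012,0],0],[[0,0,0],[0.011,-0.012,0],0],[[0,0,0],[0.011,-0.012,0],0],[[0,0,0],[0.011,-0.012,0],0],[[0,0,0],[0.011,-0.012,0],0],[[0,0,0],[0.011,-0.012,0],0]]'; python3 chk.py
python3 - <<'E'
import numpy as np
pitch=2.4;k=pitch/2/np.pi;th=1.5;p=np.zeros(2);i=0
while k*th<13.5:
    q=k*th*np.array([np.cos(th),np.sin(th)])
    d=(q-p)/4/50
    print(i,"a(dy) %.3f b(dx) %.3f"%(d[1],d[0]),"-> %.1f %.1f"%tuple(q),end=" ; " if i%2==0 else "\n")
    p=p+np.round(d,3)*200;i+=1;th+=min(3.2/(k*th),1.3)
E
```

```text
clock: 13.95
eef_pos: [0.5466, -0.0639, 0.0801]
tool_rot: [0.707, 0.707, 0.0, 0.0]
ft_force: [2.0, -1.4, 3.0]
gripper_width: 0.0226
grasp_force: 59.8
xy mm [ 0.08 -0.1 ] z 80.11 F [ 2.  -1.4  3. ] t 13.95
0 a(dy) 0.003 b(dx) 0.000 -> 0.0 0.6 ; 1 a(dy) -0.001 b(dx) -0.005 -> -1.0 0.4
2 a(dy) -0.008 b(dx) 0.000 -> -0.9 -1.3 ; 3 a(dy) -0.002 b(dx) 0.012 -> 1.3 -1.6
4 a(dy) 0.013 b(dx) 0.005 -> 2.3 1.0 ; 5 a(dy) 0.010 b(dx) -0.013 -> -0.3 3.0
6 a(dy) -0.008 b(dx) -0.015 -> -3.1 1.4 ; 7 a(dy) -0.016 b(dx) -0.001 -> -3.3 -1.9
8 a(dy) -0.011 b(dx) 0.013 -> -0.9 -4.0 ; 9 a(dy) 0.001 b(dx) 0.016 -> 2.3 -3.7
10 a(dy) 0.012 b(dx) 0.010 -> 4.5 -1.3 ; 11 a(dy) 0.017 b(dx) 0.001 -> 4.6 1.9
12 a(dy) 0.012 b(dx) -0.010 -> 2.6 4.5 ; 13 a(dy) 0.005 b(dx) -0.015 -> -0.5 5.4
14 a(dy) -0.005 b(dx) -0.016 -> -3.5 4.4 ; 15 a(dy) -0.013 b(dx) -0.010 -> -5.6 1.9
16 a(dy) -0.016 b(dx) -0.002 -> -5.9 -1.3 ; 17 a(dy) -0.014 b(dx) 0.007 -> -4.6 -4.2
18 a(dy) -0.010 b(dx) 0.013 -> -2.0 -6.1 ; 19 a(dy) -0.002 b(dx) 0.016 -> 1.2 -6.6
20 a(dy) 0.006 b(dx) 0.015 -> 4.2 -5.4 ; 21 a(dy) 0.012 b(dx) 0.011 -> 6.3 -3.1
22
[... 1534 characters left out ...]
15 b(dx) 0.004 -> 11.9 -1.4
60 a(dy) 0.016 b(dx) 0.001 -> 11.9 1.8 ; 61 a(dy) 0.016 b(dx) -0.004 -> 11.1 4.9
62 a(dy) 0.014 b(dx) -0.008 -> 9.5 7.7 ; 63 a(dy) 0.011 b(dx) -0.012 -> 7.3 10.0
64 a(dy) 0.008 b(dx) -0.013 -> 4.5 11.6 ; 65 a(dy) 0.004 b(dx) -0.016 -> 1.4 12.5
66 a(dy) 0.001 b(dx) -0.016 -> -1.8 12.5 ; 67 a(dy) -0.004 b(dx) -0.016 -> -4.9 11.8
68 a(dy) -0.008 b(dx) -0.014 -> -7.7 10.3 ; 69 a(dy) -0.011 b(dx) -0.011 -> -10.1 8.1
70 a(dy) -0.013 b(dx) -0.009 -> -11.9 5.4 ; 71 a(dy) -0.015 b(dx) -0.006 -> -12.9 2.4
72 a(dy) -0.016 b(dx) -0.001 -> -13.2 -0.8 ; 73 a(dy) -0.016 b(dx) 0.002 -> -12.7 -4.0
74 a(dy) -0.015 b(dx) 0.007 -> -11.5 -6.9 ; 75 a(dy) -0.013 b(dx) 0.009 -> -9.6 -9.5
```

Tracking is exact: 4 N net press, about 2.4 N lateral. Now the spiral, with a force check between calls that stops the chain.

```bash
python3 -m crank '[[[0,0,0],[0.006,0,0],0],[[0,0,0],[0.006,0,0],0],[[0,0,0],[-0.002,-0.01,0],0],[[0,0,0],[-0.002,-0.01,0],0],[[0,0,0],[-0.016,0,0],0],[[0,0,0],[-0.016,0,0],0],[[0,0,0],[-0.004,0.024,0],0],[[0,0,0],[-0.004,0.024,0],0]]' >/dev/null && python3 chk.py &&
python3 -m crank '[[[0,0,0],[0.013,0.005,0],0],[[0,0,0],[0.013,0.005,0],0],[[0,0,0],[0.013,0.005,0],0],[[0,0,0],[0.013,0.005,0],0],[[0,0,0],[0.010,-0.013,0],0],[[0,0,0],[0.010,-0.013,0],0],[[0,0,0],[0.010,-0.013,0],0],[[0,0,0],[0.010,-0.013,0],0]]' >/dev/null && python3 chk.py &&
python3 -m crank '[[[0,0,0],[-0.008,-0.015,0],0],[[0,0,0],[-0.008,-0.015,0],0],[[0,0,0],[-0.008,-0.015,0],0],[[0,0,0],[-0.008,-0.015,0],0],[[0,0,0],[-0.016,-0.001,0],0],[[0,0,0],[-0.016,-0.001,0],0],[[0,0,0],[-0.016,-0.001,0],0],[[0,0,0],[-0.016,-0.001,0],0]]' >/dev/null && python3 chk.py &&
python3 -m crank '[[[0,0,0],[-0.011,0.013,0],0],[[0,0,0],[-0.011,0.013,0],0],[[0,0,0],[-0.011,0.013,0],0],[[0,0,0],[-0.011,0.013,0],0],[[0,0,0],[0.001,0.016,0],0],[[0,0,0],[0.001,0.016,0],0],[[0,0,0],[0.001,0.016,0],0],[[0,0,0],[0.001,0.016,0],0]]' >/dev/null && python3 chk.py
```

```text
xy mm [-0.02 -1.28] z 79.54 F [-2.4 -0.   3.9] t 14.95
xy mm [0.92 2.67] z 80.46 F [ 1.5 -1.6  2.4] t 15.95
xy mm [-3.36 -1.65] z 80.02 F [ 2.4 -0.   3.2] t 16.95
xy mm [ 2.26 -3.86] z 79.9 F [-2.5  0.3  3.6] t 17.95
```

```bash
python3 -m crank '[[[0,0,0],[0.012,0.010,0],0],[[0,0,0],[0.012,0.010,0],0],[[0,0,0],[0.012,0.010,0],0],[[0,0,0],[0.012,0.010,0],0],[[0,0,0],[0.017,0.001,0],0],[[0,0,0],[0.017,0.001,0],0],[[0,0,0],[0.017,0.001,0],0],[[0,0,0],[0.017,0.001,0],0]]' >/dev/null && python3 chk.py &&
python3 -m crank '[[[0,0,0],[0.012,-0.010,0],0],[[0,0,0],[0.012,-0.010,0],0],[[0,0,0],[0.012,-0.010,0],0],[[0,0,0],[0.012,-0.010,0],0],[[0,0,0],[0.005,-0.015,0],0],[[0,0,0],[0.005,-0.015,0],0],[[0,0,0],[0.005,-0.015,0],0],[[0,0,0],[0.005,-0.015,0],0]]' >/dev/null && python3 chk.py &&
python3 -m crank '[[[0,0,0],[-0.005,-0.016,0],0],[[0,0,0],[-0.005,-0.016,0],0],[[0,0,0],[-0.005,-0.016,0],0],[[0,0,0],[-0.005,-0.016,0],0],[[0,0,0],[-0.013,-0.010,0],0],[[0,0,0],[-0.013,-0.010,0],0],[[0,0,0],[-0.013,-0.010,0],0],[[0,0,0],[-0.013,-0.010,0],0]]' >/dev/null && python3 chk.py &&
python3 -m crank '[[[0,0,0],[-0.016,-0.002,0],0],[[0,0,0],[-0.016,-0.002,0],0],[[0,0,0],[-0.016,-0.002,0],0],[[0,0,0],[-0.016,-0.002,0],0],[[0,0,0],[-0.014,0.007,0],0],[[0,0,0],[-0.014,0.007,0],0],[[0,0,0],[-0.014,0.007,0],0],[[0,0,0],[-0.014,0.007,0],0]]' >/dev/null && python3 chk.py &&
python3 -m crank '[[[0,0,0],[-0.010,0.013,0],0],[[0,0,0],[-0.010,0.013,0],0],[[0,0,0],[-0.010,0.013,0],0],[[0,0,0],[-0.010,0.013,0],0],[[0,0,0],[-0.002,0.016,0],0],[[0,0,0],[-0.002,0.016,0],0],[[0,0,0],[-0.002,0.016,0],0],[[0,0,0],[-0.002,0.016,0],0]]' >/dev/null && python3 chk.py
```

```text
xy mm [4.77 1.78] z 80.12 F [-2.5 -2.4  3.2] t 18.95
xy mm [-0.2   5.45] z 80.14 F [ 1.9 -0.7  4.2] t 19.95
xy mm [-5.68  1.84] z 80.03 F [3.2 0.5 2.7] t 20.95
xy mm [-5.45 -3.92] z 79.68 F [-0.5  2.9  3.1] t 21.95
xy mm [ 1.13 -6.72] z 79.98 F [-2.2  0.7  2.5] t 22.95
```

```bash
python3 -m crank '[[[0,0,0],[0.006,0.015,0],0],[[0,0,0],[0.006,0.015,0],0],[[0,0,0],[0.006,0.015,0],0],[[0,0,0],[0.006,0.015,0],0],[[0,0,0],[0.012,0.011,0],0],[[0,0,0],[0.012,0.011,0],0],[[0,0,0],[0.012,0.011,0],0],[[0,0,0],[0.012,0.011,0],0]]' >/dev/null && python3 chk.py &&
python3 -m crank '[[[0,0,0],[0.015,0.004,0],0],[[0,0,0],[0.015,0.004,0],0],[[0,0,0],[0.015,0.004,0],0],[[0,0,0],[0.015,0.004,0],0],[[0,0,0],[0.016,-0.003,0],0],[[0,0,0],[0.016,-0.003,0],0],[[0,0,0],[0.016,-0.003,0],0],[[0,0,0],[0.016,-0.003,0],0]]' >/dev/null && python3 chk.py &&
python3 -m crank '[[[0,0,0],[0.013,-0.009,0],0],[[0,0,0],[0.013,-0.009,0],0],[[0,0,0],[0.013,-0.009,0],0],[[0,0,0],[0.013,-0.009,0],0],[[0,0,0],[0.008,-0.014,0],0],[[0,0,0],[0.008,-0.014,0],0],[[0,0,0],[0.008,-0.014,0],0],[[0,0,0],[0.008,-0.014,0],0]]' >/dev/null && python3 chk.py &&
python3 -m crank '[[[0,0,0],[0.002,-0.016,0],0],[[0,0,0],[0.002,-0.016,0],0],[[0,0,0],[0.002,-0.016,0],0],[[0,0,0],[0.002,-0.016,0],0],[[0,0,0],[-0.005,-0.015,0],0],[[0,0,0],[-0.005,-0.015,0],0],[[0,0,0],[-0.005,-0.015,0],0],[[0,0,0],[-0.005,-0.015,0],0]]' >/dev/null && python3 chk.py &&
python3 -m crank '[[[0,0,0],[-0.011,-0.012,0],0],[[0,0,0],[-0.011,-0.012,0],0],[[0,0,0],[-0.011,-0.012,0],0],[[0,0,0],[-0.011,-0.012,0],0],[[0,0,0],[-0.014,-0.008,0],0],[[0,0,0],[-0.014,-0.008,0],0],[[0,0,0],[-0.014,-0.008,0],0],[[0,0,0],[-0.014,-0.008,0],0]]' >/dev/null && python3 chk.py &&
python3 -m crank '[[[0,0,0],[-0.016,-0.001,0],0],[[0,0,0],[-0.016,-0.001,0],0],[[0,0,0],[-0.016,-0.001,0],0],[[0,0,0],[-0.016,-0.001,0],0],[[0,0,0],[-0.015,0.005,0],0],[[0,0,0],[-0.015,0.005,0],0],[[0,0,0],[-0.015,0.005,0],0],[[0,0,0],[-0.015,0.005,0],0]]' >/dev/null && python3 chk.py
```

```text
xy mm [ 6.51 -3.16] z 80.07 F [-2.8 -0.6  2.9] t 23.95
xy mm [6.99 2.97] z 80.17 F [ 0.7 -2.4  2.3] t 24.95
xy mm [2.02 7.46] z 80.04 F [ 2.2 -1.1  2.8] t 25.95
xy mm [-3.17  6.64] z 80.39 F [ 6.1 -0.1 -1.3] t 26.95
```

Caught: Fz has vanished and the wall pushes +x with 6 N. I'll back off about 1.9 mm in +x and ease down.

```bash
python3 -m crank '[[[0,0,0],[0,0.018,0],0],[[0,0,0],[0,0.018,0],0],[[0,0,0],[0,0,0],0],[[0,0,0],[0,0,0.02],0],[[0,0,0],[0,0,0.02],0],[[0,0,0],[0,0,0.02],0],[[0,0,0],[0,0,0.02],0],[[0,0,0],[0,0,0],0]]'; python3 chk.py
```

```text
clock: 27.95
eef_pos: [0.544, -0.057, 0.076]
tool_rot: [0.707, 0.707, -0.0, -0.0]
ft_force: [3.4, -0.2, 0.3]
gripper_width: 0.0229
grasp_force: 59.6
xy mm [-2.49  6.77] z 75.96 F [ 3.4 -0.2  0.3] t 27.95
```

```bash
python3 -m crank '[[[0,0,0],[0,0.014,0],0],[[0,0,0],[0,0,0],0],[[0,0,0],[0,0,0.03],0],[[0,0,0],[0,0,0.03],0],[[0,0,0],[0,0,0.03],0],[[0,0,0],[0,0,0.03],0],[[0,0,0],[0,0,0],0],[[0,0,0],[0,0,0],0]]'; python3 chk.py
```

```text
clock: 28.95
eef_pos: [0.5446, -0.057, 0.0699]
tool_rot: [0.707, 0.707, -0.0, -0.0]
ft_force: [0.9, -1.1, -0.7]
gripper_width: 0.0231
grasp_force: 59.5
xy mm [-1.89  6.79] z 69.92 F [ 0.9 -1.1 -0.7] t 28.95
```

```bash
python3 -m crank '[[[0,0,0],[0,0.004,0.03],0],[[0,0,0],[0,0,0.03],0],[[0,0,0],[0,0,0.03],0],[[0,0,0],[0,0,0.02],0],[[0,0,0],[0,0,0.02],0],[[0,0,0],[0,0,0],0],[[0,0,0],[0,0,0],0],[[0,0,0],[0,0,0],0]]'; python3 chk.py
```

```text
clock: 29.95
eef_pos: [0.5449, -0.057, 0.0635]
tool_rot: [0.707, 0.707, -0.0, -0.0]
ft_force: [1.3, -0.4, -1.1]
gripper_width: 0.0229
grasp_force: 59.5
xy mm [-1.61  6.78] z 63.52 F [ 1.3 -0.4 -1.1] t 29.95
```

```bash
python3 -m crank '[[[0,0,0],[0,0,0.005],0],[[0,0,0],[0,0,0.005],0],[[0,0,0],[0,0,0.005],0],[[0,0,0],[0,0,0.005],0],[[0,0,0],[0,0,0],0],[[0,0,0],[0,0,0],0],[[0,0,0],[0,0,0],0],[[0,0,0],[0,0,0],0]]'; python3 chk.py
```

```text
clock: 30.95
eef_pos: [0.5453, -0.0571, 0.0629]
tool_rot: [0.707, 0.707, 0.0, 0.0]
ft_force: [0.3, -0.7, 5.2]
gripper_width: 0.0229
grasp_force: 60.1
xy mm [-1.21  6.68] z 62.93 F [ 0.3 -0.7  5.2] t 30.95
```

Knob contact at 62.9 mm with 5 N, as expected for fully seated. Releasing and retreating.

```bash
python3 -m crank '[[[0,0,0],[0,0,0],0.6],[[0,0,0],[0,0,0],0.6],[[0,0,0],[0,0,0],0.6],[[0,0,0],[0,0,0],0.6],[[0,0,0],[0,0,-0.1],0.6],[[0,0,0],[0,0,-0.4],0.6],[[0,0,0],[0,0,-0.6],0.6],[[0,0,0],[0,0,-0.8],0.6]]'; python3 -m crank '[[[0,0,0],[-0.3,0,-0.5],0.6],[[0,0,0],[-0.4,0,-0.3],0.6],[[0,0,0],[-0.4,0,0],0.6],[[0,0,0],[0,0,0],0.6],[[0,0,0],[0,0,0],0.6],[[0,0,0],[0,0,0],0.6],[[0,0,0],[0,0,0],0.6],[[0,0,0],[0,0,0],0.6]]'
python3 - <<'E'
from h import *
d=cam("wrist");cv2.imwrite("pics/w9.png",d["pixels"][:,:,::-1])
x=np.array([.5453,-.0593,0]);print(pix(d,x+[0,0,.106]),pix(d,x+[0,0,.070]))
E
```

```text
clock: 31.95
eef_pos: [0.5442, -0.0568, 0.158]
tool_rot: [0.707, 0.707, -0.0, -0.001]
ft_force: [-0.2, 0.3, 0.6]
gripper_width: 0.0514
grasp_force: 0.0
clock: 32.95
eef_pos: [0.545, -0.1116, 0.1974]
tool_rot: [0.707, 0.708, -0.0, -0.0]
ft_force: [-0.1, -0.3, -0.3]
gripper_width: 0.0514
grasp_force: 0.0
[278.39653818 141.4975204 ] [278.27346895 137.10329843]
```

View pics/w9.png

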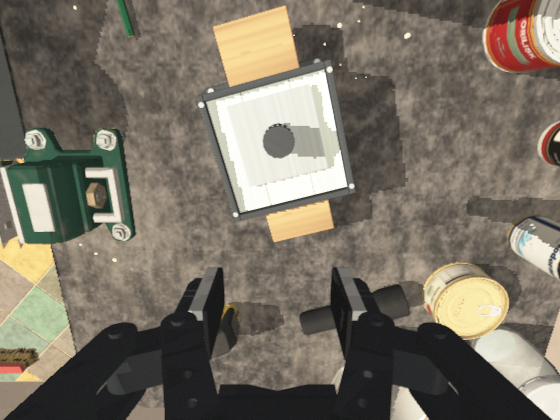

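The pin stands upright in the plate, with its knob at (279,141) where predicted, and the gripper is clear. Handing in.

```bash
python3 -c "
from station import bot
print(bot.finish_job())"
```

```text
the job is handed in; nothing more can be done
None
```

The thick pin is seated through the guide plate in the board's hole, knob down on the plate and released, and the job was handed in at about 33 s; the hand-in returned no verdict.

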